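# Snap the cover onto the sealed sample cell and keep it pressed

## Task

Close the sample cell: pick up its loose grey cover by the neck, set it squarely between the pins of the cell with the neck up, and press it down until it snaps under both sprung catches. Then keep pressing firmly, so that the sealing pad under the cover is squeezed well past half of its travel, beyond where the catches alone would hold it, and finish like that, with the fingers still on the cover and still pressing. Leave the other things on the bench where they are.

Things in the scene. Friction and masses are not known exactly. Their poses are not given: they have to be found in the camera images.
- cover_centre (a point): The loose cover, grey plastic, 70x46x38 mm, 0.06 to 0.13 kg, standing on the bench neck up; this point is its centre, 19 mm above its underside. Its z is up. On a plate 70 (x) by 46 (y) mm stands a hollow rectangular neck, outside 36 (x) by 26 (y) mm, from 8 to 38 mm above the underside: grip it across the 26 mm (along y), finger tips just clear of the plate. The same after a half turn about z.
- cover: The same cover; origin at the centre of its underside, same axes. Its plate is 4 mm thick at the rim (the lip that the catches hold) and 8 mm thick in the middle 52 (x) by 40 (y) mm.
- cell: The sample cell, fixed to the bench. Origin: centre of its underside, on the bench; z up. Aluminium plate 140 (x) by 80 (y) by 8 mm. Eight round-topped steel pins, 8 mm thick, 34 mm high, at x +-40.5, y +-17 and x +-27, y +-28.5 mm guide the cover with 1.5 mm play. A grey catch housing, 34 mm high, at each x end (|x| 46 to 66, |y| to 12 mm). The cover sits centred, long side along the cell's x, either way round.
- pad_top (a point): Centre of the cell, 18 mm above the bench: where the top of the black sealing pad (44x36 mm, sprung, between the pins) is when free. The cover's underside goes on it. The snapped cover, left alone, rests with its underside 2 mm below this point; the pad's stop is 6 mm below it.
- pad (a joint): How far the sprung sealing pad is pressed down, m: 0 free, 0.002 when the snapped cover is held by the catches alone, 0.006 at its stop. Preload 1 N, 2.5 N per mm, so 11 N at 0.004 and 16 N at 0.006.
- catch_a (a joint): The sprung steel catch at the cell's +x end, m: 0 = out, its nose over the cover's lip; grows as it is pushed back along +x, to about 0.0035 as the lip passes. 1.6 N plus 0.8 N per mm. Pressing the cover past both catches takes about 12 to 23 N; then the force drops and they jump out above the lip.
- catch_b (a joint): The same catch at the cell's -x end, pushed back along -x.
- catch_tip_a (a point): Tip of catch_a's nose when out, 31.5 mm from the cell's centre, 22 mm above the bench. Above it the nose slopes up and outwards at 45 degrees (the lip's edge meets it 25.5 mm above the bench); its flat underside is 20 mm above the bench.
- catch_tip_b (a point): The same point of catch_b.
- liquid_cell_mid (a point): Bystander: demountable liquid cell, two plates with knurled nuts, 60x38x30 mm; this point is on its axis 12 mm above its underside. To be left alone.
- die_base_mid (a point): Bystander: round steel die base, diameter 54, height 19 mm; this point is on its axis 12 mm above its underside. To be left alone.
- spacer_box_mid (a point): Bystander: small white card box, 33x49x34 mm; this point is on its axis 12 mm above its underside. To be left alone.
There are look-alikes about, which are no part of the job. Leave any blue or orange look-alike of the cover alone.

How it is judged:
By the outcome, as a careful person would: the job done as asked, in the order asked, and still so for the second after the job is handed in, while the arm keeps its last pose, push and grip.
It also fails if it takes over 45 s, if anything falls off the work surface, if the arm or the gripper's body presses on something with over 40 N, if the wrist force passes 120 N, or if a joint passes its speed limit or range.

## Robot

A 6-joint arm with a two-finger parallel gripper is mounted at the origin on a cart in front of the work surface, level with it; the furniture and walls round the work are solid. World frame = base frame: x ahead of the robot, y to its left, z up, the work surface at z = 0. Lengths are in m, angles in rad, forces in N, time in s.
With the tool pointing down it reaches from about 0.325 to 0.9 m from the base axis. Payload 6.1 kg.
Tool frame: the origin (TCP) lies at the very end of the fingers, on their centre line; the grasp point (between the pads) lies 19 mm behind it (ctrl.grip_point_offset is the z of the grasp point in the tool frame, in m); z points along the fingers, y is the line along which they close (so a half turn about z gives the same grasp; the last joint's range is limited). The gripper opens to 85 mm and grips with 20 to 120 N. Pads are 22 mm wide; open, the fingers measure 114 mm over their backs; the gripper's body (76 mm by 85 mm) begins 54 mm behind the grasp point. The pads swing forward as they close: fully open they stand 13 mm farther back than shut.
Start: joints at [-1.443, 0.22, 1.526, -0, 1.395, -0.126], TCP at [0.157, -0.605, 0.231] pointing down, gripper open.
Joint ranges: [-2.98, 2.98], [-0.91, 2.08], [0.09, 2.57], [-1.24, 4.39], [0.2, 2.65], [-2.68, 2.68]. Speed limits (rad/s): [2.57, 2.57, 3.01, 3.14, 3.14, 3.14].

## Interface

Orientations are given as a rotation vector (axis times angle).
In Python, from workcell import monitor, camera, get_calibration, job_done, ctrl gives the robot as it stands. The module is installed in compiled form; this text tells all that it offers.
- The arm moves only by the tool play_rows, never from a script. Its arguments are lists of equal length, an entry for each row: "claw": the opening, from 0 (shut) to 1 (fully open); "offset": the shift along the tool's x, y, z as a fraction of full scale, a list of three; "twist": the turn about the tool's z as a fraction of full scale. In form: {"claw": [claw, ...], "offset": [[tx, ty, tz], ...], "twist": [twist, ...]}. A call has 1 to 5 rows; each row shifts and turns the commanded pose from where the row before left it, along the tool's axes as they then stand; what a row does not reach is not made up. Full scale, the value 1, is 300 mm for a shift and pi rad for a turn. A row lasts 1/12 s, in which the tool goes at most 41.7 mm and 7.16 degrees, less where a joint would pass 70% of its speed; a pose out of reach is approached as far as the arm can. A call with a number of a shift or a turn outside -1 to 1 is refused whole. A call with a gripper value outside its range is refused whole. The fingers move at their own pace and stop on an object; "grip_force" is the grip in N (left out, the last holds). Time passes only in rows, so rows that do not move let the fingers close. It gives the time, the measured TCP pose, the force, the opening and the grip force at its end, in the units of the state.
- monitor.state(): the state, without advancing time (a new reading comes with each control period).
- camera(name): name is "side" or "top"; returns (picture, depth): 384x512x3 uint8, red, green, blue; 384x512 float32, m along the optical axis (not along the pixel's ray), 0 where there is no reading.
- get_calibration(name): a dict with "mtx" (3x3 intrinsics, pixels), "k1" (the pictures are not rectified: a ray, as slopes to the right and down, at radius r is drawn at 1 + k1 r^2 times it, then the intrinsics apply), "pose" (4x4, takes a point from camera to world coordinates). Camera axes: x right, y down, z forward; pixel columns grow to the right and rows downward; lengths in m; the calibration is good to about 2 mm. A picture is of the moment at which its call begins. get_calibration takes no time and is no camera call.
- job_done(): hands the job in; it is judged then, once.
The state is a dict: "time": time; "q": joint angles; "qvel": joint speeds; "effort": joint torques, N m; "tcp_pos": TCP position; "tool_rot": TCP orientation; "force": force on the tool from outside, world axes, zero at the start; "moment": the same for the moment, N m; "grip_width": opening from 0.0 (shut) to 1.0 (fully open); "grip_force": force on a finger pad.
Only numpy, scipy, OpenCV 4.12 (cv2) and the standard library are available. Lean on these libraries where they do the work, as an engineer would, in place of code of your own. Each camera call takes 0.05 s, during which the arm holds its last target. There are 200 camera calls.

## Working session

There is one attempt and no reset: what is moved stays moved. The work goes in short steps, Python scripts to look and compute and a tool call to move; the robot and the scene stay as the last step left them, time stands still between calls to the robot, and variables do not carry over. Pictures are saved under pics/ and viewed, at most 10 in all, crops included, and the job is handed in when it is done.

Besides the shell and the picture viewer there is one more tool, called after "Call:" as name([rows], argument=value, ...), one row to a line, values as JSON. play_rows: Moves the arm, as the interface text tells. Shift numbers are shares of 300 mm and turn numbers shares of pi rad, none past 1 either way. Its arguments: {"type":"object","properties":{"claw":{"type":"array"},"offset":{"type":"array"},"twist":{"type":"array"},"grip_force":{"type":"number"}},"required":["claw","offset","twist"]}

```bash
mkdir -p pics; cat > h.py <<'E'
import numpy as np, cv2
from workcell import monitor, camera, get_calibration, job_done, ctrl
def rays(name,uv):
    c=get_calibration(name);K=np.array(c['mtx']);k=c['k1'];P=np.array(c['pose'])
    uv=np.atleast_2d(np.array(uv,float));d=np.c_[(uv[:,0]-K[0,2])/K[0,0],(uv[:,1]-K[1,2])/K[1,1]]
    s=d.copy()
    for _ in range(20): s=d/(1+k*(s**2).sum(1,keepdims=True))
    return P[:3,3],s,np.c_[s,np.ones(len(s))]@P[:3,:3].T
def plane(name,uv,z):
    o,_,r=rays(name,uv); return o+r*((z-o[2])/r[:,2])[:,None]
def cloud(name,depth):
    h,w=depth.shape;u,v=np.meshgrid(np.arange(w),np.arange(h))
    o,_,r=rays(name,np.c_[u.ravel(),v.ravel()]);return (o+r*depth.ravel()[:,None]).reshape(h,w,3)
def snap(name,tag):
    p,d=camera(name);np.savez(f'{tag}.npz',p=p,d=d);cv2.imwrite(f'pics/{tag}.png',p[:,:,::-1]);return p,d
E
python3 - <<'E'
from h import *
for n in('top','side'):
    snap(n,n+'0');c=get_calibration(n);print(n,np.round(c['pose'],3).tolist(),np.round(c['mtx'],1).tolist(),c['k1'])
a=[cv2.imread(f'pics/{n}0.png') for n in('top','side')]
print(monitor.state(),ctrl.grip_point_offset)
E
```

```text
top [[0.017, -0.981, 0.191, 0.309], [-1.0, -0.021, -0.019, 0.004], [0.023, -0.191, -0.981, 1.071], [0.0, 0.0, 0.0, 1.0]] [[396.7, 0.0, 258.3], [0.0, 396.7, 188.5], [0.0, 0.0, 1.0]] -0.11356951854347128
side [[-0.974, -0.139, 0.179, 0.226], [-0.226, 0.559, -0.798, 1.169], [0.011, -0.817, -0.576, 0.899], [0.0, 0.0, 0.0, 1.0]] [[486.9, 0.0, 258.8], [0.0, 486.9, 193.1], [0.0, 0.0, 1.0]] 0.037185245999458515
{'time': 0.1, 'q': array([-1.44311491e+00,  2.21182302e-01,  1.52748653e+00,  4.62700811e-07,
        1.39470821e+00, -1.26102675e-01]), 'qvel': array([-0.00026528, -0.0024945 , -0.00184776,  0.00013335,  0.00042455,
       -0.00225722]), 'effort': array([ 8.10117926e-04, -4.98244286e+01, -3.90548694e+01, -3.49102884e-04,
        5.67700452e-03,  5.39400929e-06]), 'tcp_pos': array([ 0.15684289, -0.60443818,  0.23029232]), 'tool_rot': array([-3.11456423e+00, -3.97348241e-01,  1.49622698e-06]), 'force': array([-1.02749395, -0.07085677, -0.63483583]), 'moment': array([-0.01590749, -0.01545001,  0.01609425]), 'grip_force': 0.0, 'grip_width': 1.0010176349468634} -0.0187
```

View pics/top0.png

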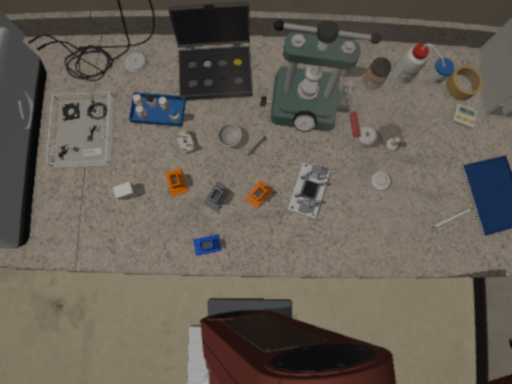

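View pics/side0.png

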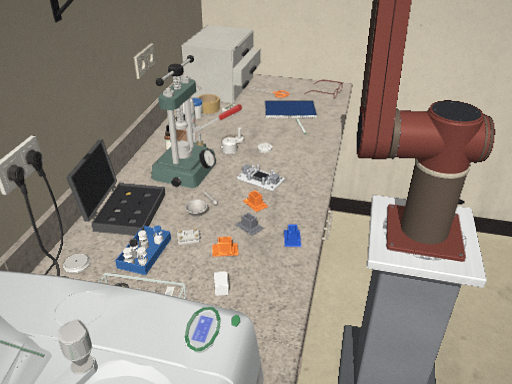

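The top view shows the cover at (216,196) and the cell at (310,190), with orange and blue look-alikes at (259,194), (176,182) and (207,245). The side view has the cover at (250,225) and the cell at (260,177).

```bash
python3 - <<'E'
from h import *
def crop(n,x,y,w,h,s):
    return cv2.resize(cv2.imread(f'pics/{n}0.png')[y:y+h,x:x+w],None,fx=s,fy=s,interpolation=cv2.INTER_CUBIC)
a=crop('top',195,155,140,70,5);b=crop('side',225,155,70,35,10)[:, :700]
b=cv2.copyMakeBorder(b,0,0,0,0,cv2.BORDER_CONSTANT)
cv2.imwrite('pics/c1.png',a[:, :])
for n in('top','side'):
    f=np.load(n+'0.npz');p,d=f['p'],f['d'];C=cloud(n,d)
    hsv=cv2.cvtColor(p,cv2.COLOR_RGB2HSV)
    for lab,(x,y,w,h) in {'top':dict(cover=(200,178,34,36),cell=(284,160,50,60)),'side':dict(cover=(232,208,36,30),cell=(232,158,58,36))}[n].items():
        R=C[y:y+h,x:x+w].reshape(-1,3)
        for lo,hi in((.005,.013),(.013,.025),(.025,.033),(.033,.045)):
            m=(R[:,2]>lo)&(R[:,2]<hi);q=R[m]
            if len(q)>5:
                r=cv2.minAreaRect((q[:,:2]*1000).astype(np.float32));print(n,lab,lo,len(q),q.mean(0).round(4),np.round(r[0],1),np.round(r[1],1),round(r[2],1))
    print(n,'bench z',np.median(C[225:235,225:260,2]) )
E
```

```text
top cover 0.005 165 [0.4912 0.0934 0.0074] [500.8  94.9] [53.9 81.3] 52.1
top cover 0.013 24 [0.4902 0.098  0.0184] [492.4  99.5] [30.9 33.5] 60.8
top cover 0.025 17 [0.4904 0.0968 0.0295] [491.   97.5] [26.  32.7] 59.9
top cover 0.033 69 [0.4923 0.0963 0.0373] [492.3  96.8] [26.9 35.3] 58.9
top cell 0.005 855 [ 0.5144 -0.1548  0.0083] [ 517.  -157.6] [ 84.9 143.6] 73.5
top cell 0.013 303 [ 0.5164 -0.1561  0.0182] [ 516.2 -156.3] [ 60.1 131.1] 72.8
top cell 0.025 154 [ 0.5187 -0.1559  0.0301] [ 517.1 -156.8] [ 65.3 133. ] 71.9
top cell 0.033 94 [ 0.5117 -0.1556  0.0345] [ 516.3 -157.2] [ 58.7 131.1] 70.0
top bench z -0.00047203979410448405
side cover 0.005 114 [0.4927 0.1011 0.0077] [501.8  81.4] [ 83.4 139. ] 11.7
side cover 0.013 61 [0.4926 0.1043 0.0189] [493.6  99.1] [29.3 38. ] 66.8
side cover 0.025 48 [0.493  0.1022 0.0291] [493.5 100.5] [28.3 34.9] 66.9
side cover 0.033 63 [0.4951 0.0993 0.0371] [494.1  99.2] [30.2 39.5] 59.9
side cell 0.005 304 [ 0.5174 -0.1397  0.0084] [ 514.1 -185.3] [173.7 148.6] 82.2
side cell 0.013 191 [ 0.5165 -0.1483  0.0186] [ 520.2 -153.1] [ 66.7 135.6] 74.3
side cell 0.025 93 [ 0.5202 -0.151   0.0291] [ 504.4 -130. ] [104.8 170.6] 29.1
side cell 0.033 66 [ 0.5189 -0.1129  0.0356] [ 503.4 -111.9] [107.  175.7] 20.0
side bench z 0.002417387112297109
```

View pics/c1.png

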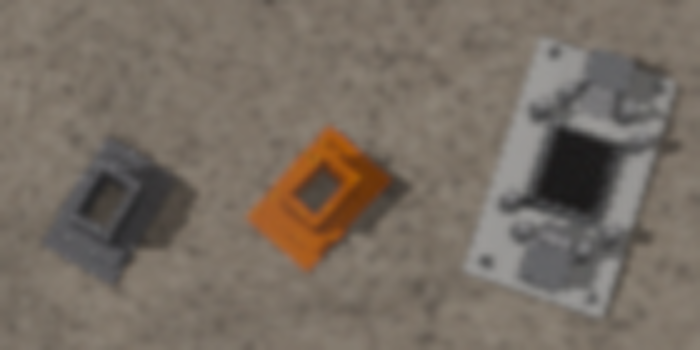

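The crop shows the grey cover's neck (long side tilted about 31° right of up) and the bright cell plate with dark pad, tilted about 18°. I refine the cell plate and cover outline by masks.

```bash
python3 - <<'E'
from h import *
for n,(x,y,w,h) in dict(top=(280,155,60,70),side=(225,150,70,50)).items():
    p=np.load(n+'0.npz')['p'];s=6
    g=cv2.resize(cv2.cvtColor(p,cv2.COLOR_RGB2GRAY)[y:y+h,x:x+w],None,fx=s,fy=s,interpolation=cv2.INTER_CUBIC)
    for t in (140,150,160):
        m=cv2.morphologyEx((g>t).astype(np.uint8),cv2.MORPH_OPEN,np.ones((7,7)))
        m=cv2.morphologyEx(m,cv2.MORPH_CLOSE,np.ones((25,25)))
        c=max(cv2.findContours(m,0,1)[0],key=cv2.contourArea)[:,0].astype(float)
        W=plane(n,(c+.5)/s-.5+[x,y],.008)
        r=cv2.minAreaRect((W[:,:2]*1000).astype(np.float32));print(n,t,np.round(r[0],1),np.round(r[1],1),round(r[2],2))
# pad (black) at 18 mm
for n,(x,y,w,h) in dict(top=(298,176,26,26),side=(246,168,30,20)).items():
    p=np.load(n+'0.npz')['p'];s=6
    g=cv2.resize(cv2.cvtColor(p,cv2.COLOR_RGB2GRAY)[y:y+h,x:x+w],None,fx=s,fy=s,interpolation=cv2.INTER_CUBIC)
    m=cv2.morphologyEx((g<75).astype(np.uint8),cv2.MORPH_OPEN,np.ones((31,31)))
    cs=cv2.findContours(m,0,1)[0]
    if cs:
        c=max(cs,key=cv2.contourArea)[:,0].astype(float);W=plane(n,(c+.5)/s-.5+[x,y],.018)
        r=cv2.minAreaRect((W[:,:2]*1000).astype(np.float32));print(n,'pad',np.round(r[0],1),np.round(r[1],1),round(r[2],2))
# cover plate, top+side: dark grey outline, neck top by depth refined
for n,(x,y,w,h) in dict(top=(200,178,34,36),side=(232,208,36,30)).items():
    f=np.load(n+'0.npz');C=cloud(n,f['d'])[y:y+h,x:x+w]
    m=(C[...,2]>.033);q=C[m];print(n,'neck x range',np.round(q[:,:2].min(0),4),np.round(q[:,:2].max(0),4))
    m=(C[...,2]>.0025)
    nb,l,st,_=cv2.connectedComponentsWithStats(m.astype(np.uint8));i=1+st[1:,4].argmax();q=C[l==i]
    r=cv2.minAreaRect((q[:,:2]*1000).astype(np.float32));print(n,'cover plate',np.round(r[0],1),np.round(r[1],1),round(r[2],2))
E
```

```text
top 140 [ 524.1 -130.5] [ 28.3 136.3] 72.87
top 150 [ 527.6 -125.6] [12.5 41.3] 71.88Traceback (most recent call last):
  File "<stdin>", line 8, in <module>
ValueError: max() iterable argument is empty
```

Call:
play_rows([
  [0,0,0],
  [0,0,0],
  [0,0,0],
  [0,0,0],
  [0,0,0],
], claw=[1,1,1,1,1], twist=[0.036,0.036,0.036,0.036,0.036])

```text
time: 0.52
tcp_pos: [0.1569, -0.6046, 0.2306]
tool_rot: [-3.101, 0.496, 0.001]
force: [0.1, 0.2, -0.1]
grip_width: 1.002
grip_force: 0.0
```

Call:
play_rows([
  [0,0,0],
  [0,0,0],
  [-0.0123,-0.129,0],
  [-0.0123,-0.129,0],
  [-0.0123,-0.129,0],
], claw=[1,1,1,1,1], twist=[0.036,0.036,0,0,0])

```text
time: 0.93
tcp_pos: [0.2068, -0.4981, 0.23]
tool_rot: [-3.026, 0.836, 0.001]
force: [1.2, 0.7, 0.5]
grip_width: 0.998
grip_force: 0.0
```

Call:
play_rows([
  [-0.0123,-0.129,0],
  [-0.0123,-0.129,0],
  [-0.0123,-0.129,0],
  [-0.0123,-0.129,0],
  [-0.0123,-0.129,0],
], claw=[1,1,1,1,1], twist=[0,0,0,0,0])

```text
time: 1.35
tcp_pos: [0.2904, -0.322, 0.2309]
tool_rot: [-3.028, 0.836, 0.0]
force: [0.8, -0.9, 0.1]
grip_width: 1.001
grip_force: 0.0
```

Call:
play_rows([
  [-0.0123,-0.129,0],
  [-0.0123,-0.129,0],
  [-0.0123,-0.129,0],
  [-0.0123,-0.129,0],
  [-0.0123,-0.129,0],
], claw=[1,1,1,1,1], twist=[0,0,0,0,0])

```text
time: 1.77
tcp_pos: [0.3736, -0.1465, 0.2312]
tool_rot: [3.028, -0.835, 0.0]
force: [0.2, -1.2, 0.1]
grip_width: 0.999
grip_force: 0.0
```

Call:
play_rows([
  [-0.0112,-0.129,0],
  [-0.0112,-0.129,0],
  [-0.0112,-0.129,0],
  [-0.0112,-0.129,0.0],
  [-0.0112,-0.129,0],
], claw=[1,1,1,1,1], twist=[0,0,0,0,0])

```text
time: 2.18
tcp_pos: [0.4584, 0.0286, 0.2311]
tool_rot: [3.029, -0.834, 0.0]
force: [0.3, -0.5, -0.1]
grip_width: 1.002
grip_force: 0.0
```

Call:
play_rows([
  [-0.0112,-0.129,0],
  [-0.0112,-0.129,0],
  [0,0,0.12],
  [0,0,0.12],
  [0,0,0.12],
], claw=[1,1,1,1,1], twist=[0,0,0,0,0])

```text
time: 2.6
tcp_pos: [0.4923, 0.0975, 0.1222]
tool_rot: [-3.029, 0.831, -0.002]
force: [-0.1, 0.6, -0.2]
grip_width: 1.001
grip_force: 0.0
```

```bash
python3 - <<'E'
from h import *
p,d=snap('side','s1')
s=monitor.state();print(s['tcp_pos'],s['tool_rot'],s['q'])
cv2.imwrite('pics/s1c.png',cv2.resize(cv2.imread('pics/s1.png')[130:250,180:320],None,fx=5,fy=5,interpolation=cv2.INTER_CUBIC))
p=np.load('top0.npz')['p'];g=cv2.cvtColor(p,cv2.COLOR_RGB2GRAY);print(g[206:220:1,292:312:2])
# cell plate in side & top: low saturation, brighter than bench -> print contrast
for n,(x,y,w,h) in dict(top=(280,155,60,70),side=(225,150,70,50)).items():
    p=np.load(n+'0.npz')['p'].astype(int)[y:y+h,x:x+w];print(n,'bench rgb',np.median(p[:6].reshape(-1,3),0),'p85',np.percentile(p.reshape(-1,3),85,axis=0))
E
```

```text
[0.48653969 0.0967398  0.1139511 ] [ 3.02568279 -0.83192238 -0.0175408 ] [ 3.71861604e-02  4.10682396e-02  1.95673676e+00 -5.05715996e-05
  1.15552465e+00  2.14464931e+00]
[[108 145 152 144 106  99  99 100  96  73]
 [ 90 143 152 139 105 100 100 101  93  71]
 [114 145 152 134 101 100 100 100  95  89]
 [141 149 151 127  99 100 101 100  97  94]
 [138 147 152 125  91 101 100  99  92  95]
 [117 129 145 138 108 100  98 100  92  96]
 [112 117 124 136 133 114 102 102 104 113]
 [114 120 117 119 128 136 124 124 131 143]
 [119 126 124 120 115 123 135 141 147 149]
 [123 126 125 124 116 118 122 130 145 148]
 [128 126 124 123 124 124 120 119 124 138]
 [127 126 126 121 121 124 123 122 113 113]
 [126 125 124 118 113 122 125 124 112 107]
 [124 125 122 120 112 120 126 124 111 108]]
top bench rgb [125. 115. 104.] p85 [133. 125. 119.]
side bench rgb [179. 168. 153.] p85 [192. 179. 166.]
```

View pics/s1c.png

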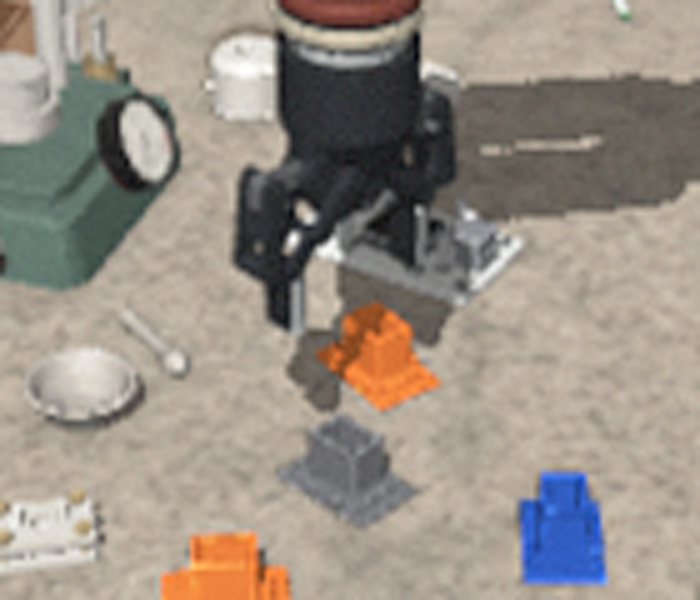

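The crop shows the open gripper above and (due to its height) projected beyond the cover at about (345,470) in the crop, free of obstacles; the cell lies behind it.

```bash
python3 - <<'E'
from h import *
s=monitor.state();print(s['tcp_pos'],s['tool_rot'],s['qvel'].round(3))
for n,(x,y,w,h) in dict(top=(280,155,60,70),side=(228,150,66,48)).items():
    p=np.load(n+'0.npz')['p'];s=6
    q=cv2.resize(p[y:y+h,x:x+w],None,fx=s,fy=s,interpolation=cv2.INTER_CUBIC).astype(int)
    for t in (6,9,12):
        m=((q[...,0]-q[...,2])<t).astype(np.uint8)
        m=cv2.morphologyEx(cv2.morphologyEx(m,cv2.MORPH_CLOSE,np.ones((13,13))),cv2.MORPH_OPEN,np.ones((25,25)))
        cs=cv2.findContours(m,0,1)[0]
        c=max(cs,key=cv2.contourArea)[:,0].astype(float)
        W=plane(n,(c+.5)/s-.5+[x,y],.008)
        r=cv2.minAreaRect((W[:,:2]*1000).astype(np.float32));print(n,t,np.round(r[0],1),np.round(r[1],1),round(r[2],2))
E
```

```text
[0.48653969 0.0967398  0.1139511 ] [ 3.02568279 -0.83192238 -0.0175408 ] [-0.011 -0.028  0.019  0.     0.193  0.001]
top 6 [ 518.1 -156.6] [ 78.9 142.7] 72.11
top 9 [ 518.1 -156.7] [ 81.5 144.5] 71.62
top 12 [ 518.  -156.7] [ 83.9 146.3] 71.66
side 6 [ 525.7 -160.5] [ 97.1 162.5] 70.75
side 9 [ 525.3 -161.1] [100.1 163.5] 71.21
side 12 [ 525.1 -161.3] [101.9 164.3] 71.46
```

Call:
play_rows([
  [0,0,0],
  [0,0,0],
  [0,0,0],
], claw=[1,1,1], twist=[0,0,0])

```text
time: 2.9
tcp_pos: [0.4939, 0.0962, 0.1259]
tool_rot: [-3.027, 0.835, -0.006]
force: [0.3, -0.3, 0.5]
grip_width: 0.998
grip_force: 0.0
```

Call:
play_rows([
  [0,0,0.08],
  [0,0,0.08],
  [0,0,0.08],
  [0,0,0.08],
  [0,0,0.04],
], claw=[1,1,1,1,1], twist=[0,0,0,0,0])

```text
time: 3.32
tcp_pos: [0.4928, 0.0961, 0.0154]
tool_rot: [-3.028, 0.836, -0.002]
force: [0.0, 0.3, -0.4]
grip_width: 1.0
grip_force: 0.0
```

Call:
play_rows([
  [0,0,0],
  [0,0,0],
  [0,0,0],
], claw=[1,1,1], twist=[0,0,0])

```text
time: 3.57
tcp_pos: [0.4941, 0.0964, 0.0175]
tool_rot: [-3.028, 0.835, -0.005]
force: [0.1, 0.2, -0.4]
grip_width: 0.999
grip_force: 0.0
```

Call:
play_rows([
  [0,0,0.02],
  [0,0,0],
  [0,0,0],
  [0,0,0],
  [0,0,0],
], claw=[1,0,0,0,0], twist=[0,0,0,0,0], grip_force=80)

```text
time: 3.98
tcp_pos: [0.4923, 0.0964, 0.0096]
tool_rot: [-3.029, 0.835, -0.001]
force: [0.3, -0.5, 0.6]
grip_width: 0.453
grip_force: 0.0
```

Call:
play_rows([
  [0,0,0],
  [0,0,0],
  [0,0,0],
  [0,0,0],
  [0,0,0],
], claw=[0,0,0,0,0], twist=[0,0,0,0,0])

```text
time: 4.4
tcp_pos: [0.4926, 0.0964, 0.0098]
tool_rot: [-3.028, 0.835, -0.002]
force: [0.0, -0.6, 4.4]
grip_width: 0.291
grip_force: 79.2
```

Call:
play_rows([
  [0,0,-0.05],
  [0,0,-0.08],
  [0,0,-0.08],
  [0,0,-0.06],
  [0,0,0],
], claw=[0,0,0,0,0], twist=[0,0,0,0,0])

```text
time: 4.82
tcp_pos: [0.4945, 0.0965, 0.0938]
tool_rot: [-3.027, 0.834, -0.009]
force: [1.5, 0.2, -0.2]
grip_width: 0.293
grip_force: 78.7
```

```bash
python3 - <<'E'
from h import *
n='top';x,y,w,h=280,155,60,70;p=np.load('top0.npz')['p'];s=6
q=cv2.resize(p[y:y+h,x:x+w],None,fx=s,fy=s,interpolation=cv2.INTER_CUBIC).astype(int)
for t in(6,9,12):
    m=((q[...,0]-q[...,2])<t).astype(np.uint8)
    m=cv2.morphologyEx(cv2.morphologyEx(m,cv2.MORPH_CLOSE,np.ones((13,13))),cv2.MORPH_OPEN,np.ones((25,25)))
    c=max(cv2.findContours(m,0,1)[0],key=cv2.contourArea)[:,0].astype(float)
    W=plane(n,(c+.5)/s-.5+[x,y],.008)[:,:2]*1000
    a=np.radians(-18.2);X=np.array([np.cos(a),np.sin(a)]);Y=np.array([-X[1],X[0]]);o=np.array([517,-157])
    L=np.c_[(W-o)@X,(W-o)@Y]
    for nm,sel,k in(('-x',(L[:,0]<-55)&(abs(L[:,1])<28),0),('+x',(L[:,0]>55)&(abs(L[:,1])<28),0),('+y',(L[:,1]>33)&(abs(L[:,0])<55),1),('-y',(L[:,1]<-33)&(abs(L[:,0])<55),1)):
        e=L[sel];f=np.polyfit(e[:,1-k],e[:,k],1);print(t,nm,round(np.median(e[:,k]),1),'slope deg',np.degrees(f[0]).round(2))
E
```

```text
6 -x -69.5 slope deg 0.37
6 +x 69.0 slope deg -1.71
6 +y 39.2 slope deg 0.02
6 -y -37.8 slope deg 0.25
9 -x -70.6 slope deg 0.25
9 +x 70.4 slope deg -2.34
9 +y 40.6 slope deg 0.04
9 -y -39.2 slope deg 0.1
12 -x -71.5 slope deg 0.39
12 +x 71.5 slope deg -2.88
12 +y 41.7 slope deg 0.09
12 -y -40.4 slope deg 0.03
```

Call:
play_rows([
  [0.0723,0.0972,0],
  [0.0723,0.0972,0],
  [0.0723,0.0972,0],
  [0.0723,0.0972,0],
  [0.0723,0.0972,0],
], claw=[0,0,0,0,0], twist=[0,0,0,0,0])

```text
time: 5.23
tcp_pos: [0.5093, -0.0856, 0.0887]
tool_rot: [-3.029, 0.834, 0.004]
force: [-0.1, -0.8, -0.8]
grip_width: 0.291
grip_force: 78.9
```

Call:
play_rows([
  [0.0723,0.0972,0],
  [0.0723,0.0972,0],
  [0,0,0],
  [0,0,0],
  [0,0,0],
], claw=[0,0,0,0,0], twist=[0,0,-0.035,-0.035,0])

```text
time: 5.65
tcp_pos: [0.5166, -0.1572, 0.0884]
tool_rot: [-3.102, 0.494, 0.004]
force: [0.3, 0.1, -1.5]
grip_width: 0.294
grip_force: 78.8
```

Call:
play_rows([
  [0,0,0],
  [0,0,0],
  [0,0,0],
  [0,0,0],
], claw=[0,0,0,0], twist=[0,0,0,0])

```text
time: 5.98
tcp_pos: [0.5178, -0.1562, 0.0901]
tool_rot: [-3.102, 0.498, 0.0]
force: [-0.1, 0.1, -1.2]
grip_width: 0.288
grip_force: 78.8
```

Call:
play_rows([
  [0,0,0.06],
  [0,0,0.06],
  [0,0,0.013],
  [0,0,0],
  [0,0,0],
], claw=[0,0,0,0,0], twist=[0,0,0,0,0])

```text
time: 6.4
tcp_pos: [0.518, -0.1565, 0.0507]
tool_rot: [-3.102, 0.497, 0.0]
force: [0.3, 0.3, -0.4]
grip_width: 0.292
grip_force: 78.8
```

```bash
python3 - <<'E'
from h import *
z=[]
for n in('top','side'):
    p,d=snap(n,n+'2');s=monitor.state();z.append(s['tcp_pos'])
print(np.round(z,4))
a=cv2.resize(cv2.imread('pics/top2.png')[150:225,270:350],None,fx=5,fy=5,interpolation=cv2.INTER_CUBIC)
b=cv2.resize(cv2.imread('pics/side2.png')[130:205,220:300],None,fx=5,fy=5,interpolation=cv2.INTER_CUBIC)
cv2.imwrite('pics/c2.png',np.hstack([a,b]))
E
```

```text
[[ 0.5185 -0.1569  0.0513]
 [ 0.5187 -0.157   0.0516]]
```

View pics/c2.png

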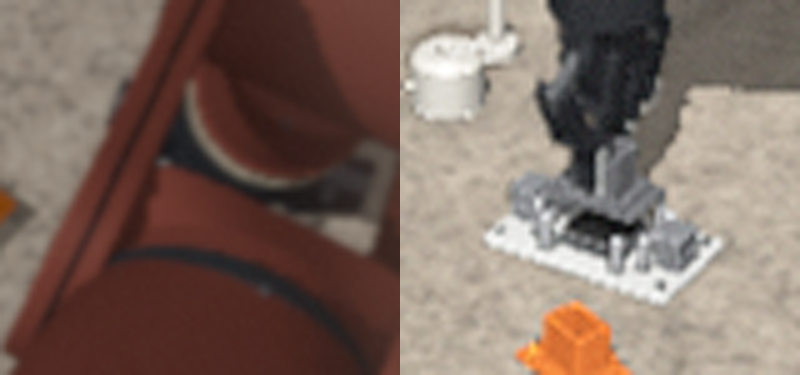

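The left half (top view) is hidden by the arm; the side view shows the held cover level above the cell between the housings (around pixel (610,190) in the picture), aligned with it. I correct by 1 mm and lower it with force checks.

Call:
play_rows([
  [-0.0027,0.001,0],
  [0,0,0.012],
  [0,0,0.012],
  [0,0,0],
  [0,0,0],
], claw=[0,0,0,0,0], twist=[0,0,0,0,0])

```text
time: 6.92
tcp_pos: [0.5167, -0.1566, 0.0428]
tool_rot: [-3.102, 0.497, 0.001]
force: [-0.8, -0.7, -2.1]
grip_width: 0.289
grip_force: 78.8
```

Call:
play_rows([
  [0,0,0.008],
  [0,0,0.008],
  [0,0,0],
  [0,0,0],
  [0,0,0],
], claw=[0,0,0,0,0], twist=[0,0,0,0,0])

```text
time: 7.33
tcp_pos: [0.5169, -0.1566, 0.0383]
tool_rot: [-3.102, 0.497, 0.001]
force: [0.3, 0.7, -1.1]
grip_width: 0.293
grip_force: 78.8
```

Call:
play_rows([
  [0,0,0.008],
  [0,0,0.004],
  [0,0,0],
  [0,0,0],
], claw=[0,0,0,0], twist=[0,0,0,0])

```text
time: 7.67
tcp_pos: [0.5171, -0.1567, 0.0348]
tool_rot: [-3.102, 0.497, -0.0]
force: [0.3, 1.5, 0.1]
grip_width: 0.293
grip_force: 79.1
```

Call:
play_rows([
  [0,0,0.006],
  [0,0,0.004],
  [0,0,0],
  [0,0,0],
], claw=[0,0,0,0], twist=[0,0,0,0])

```text
time: 8.0
tcp_pos: [0.5181, -0.1571, 0.033]
tool_rot: [3.102, -0.497, 0.003]
force: [-0.2, 2.5, 5.3]
grip_width: 0.291
grip_force: 80.0
```

Call:
play_rows([
  [0,0,0.007],
  [0,0,0.006],
  [0,0,0],
  [0,0,0],
], claw=[0,0,0,0], twist=[0,0,0,0], grip_force=100)

```text
time: 8.33
tcp_pos: [0.5173, -0.1568, 0.0282]
tool_rot: [3.102, -0.497, 0.001]
force: [1.0, 1.5, 2.6]
grip_width: 0.286
grip_force: 98.5
```

Call:
play_rows([
  [0,0,0.006],
  [0,0,0.004],
  [0,0,0],
  [0,0,0],
], claw=[0,0,0,0], twist=[0,0,0,0])

```text
time: 8.67
tcp_pos: [0.5175, -0.1569, 0.0253]
tool_rot: [3.102, -0.497, 0.001]
force: [-1.6, 2.4, 5.9]
grip_width: 0.284
grip_force: 99.1
```

Call:
play_rows([
  [0,0,0.005],
  [0,0,0.004],
  [0,0,0],
  [0,0,0],
], claw=[0,0,0,0], twist=[0,0,0,0])

```text
time: 9.0
tcp_pos: [0.5175, -0.1569, 0.0231]
tool_rot: [3.102, -0.497, 0.001]
force: [-2.3, 2.8, 10.7]
grip_width: 0.284
grip_force: 99.8
```

```bash
python3 - <<'E'
from h import *
F=[];T=[]
for i in range(6):
    p,d=camera('side');s=monitor.state();F.append(s['force']);T.append(s['tcp_pos'])
print(np.round(F,1),np.round(T,4))
cv2.imwrite('pics/s3.png',cv2.resize(p[120:220,200:320,::-1],None,fx=6,fy=6,interpolation=cv2.INTER_CUBIC))
E
```

```text
[[-2.5  3.3 10.7]
 [-3.1  3.1 11. ]
 [-3.4  2.3 11.2]
 [-3.1  2.1 10.1]
 [-3.   2.3 10.1]
 [-2.5  2.8 10.5]] [[ 0.5175 -0.1569  0.0232]
 [ 0.5175 -0.1569  0.0232]
 [ 0.5175 -0.1569  0.0231]
 [ 0.5175 -0.1569  0.0232]
 [ 0.5175 -0.1569  0.0232]
 [ 0.5175 -0.1569  0.0231]]
```

View pics/s3.png

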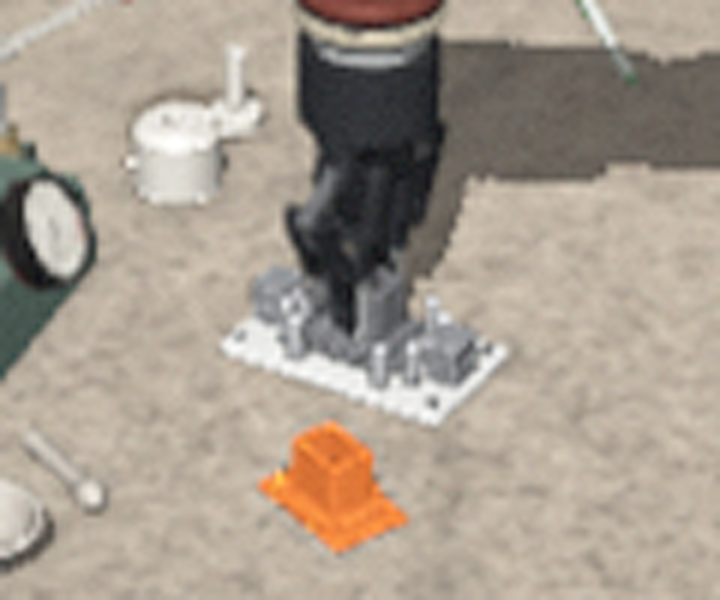

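The side view shows the cover seated between the pins and housings at about (370,320), level, with the fingers still on the neck. The force slope (about 2.2 N/mm) is that of the pad alone, so both catches are out. I press a little further.

Call:
play_rows([
  [0,0,0.002],
  [0,0,0.002],
  [0,0,0],
  [0,0,0],
  [0,0,0],
], claw=[0,0,0,0,0], twist=[0,0,0,0,0])

```text
time: 9.72
tcp_pos: [0.5175, -0.1569, 0.0223]
tool_rot: [3.102, -0.497, 0.001]
force: [-2.9, 3.4, 13.1]
grip_width: 0.289
grip_force: 100.0
```

Call:
play_rows([
  [0,0,0],
  [0,0,0],
  [0,0,0],
  [0,0,0],
  [0,0,0],
], claw=[0,0,0,0,0], twist=[0,0,0,0,0])

```text
time: 10.13
tcp_pos: [0.5175, -0.1569, 0.0223]
tool_rot: [3.102, -0.497, 0.001]
force: [-4.0, 3.3, 13.6]
grip_width: 0.287
grip_force: 100.0
```

```bash
python3 -c "
from workcell import job_done; print(job_done())"
```

```text
the job is handed in; nothing more can be done
None
```

The job is handed in: the cover is in the cell with the fingers still on its neck and pressing at about 13.5 N. From position and force, the pad is about 5 mm down and both catches should be out over the lip, though I could not see the catches directly.

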